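# Wet the bolt-cleaning brush and hold the dead-man lever at run

## Task

Get the bolt-cleaning machine running: press the nozzle cap of the spray can all the way down and let it spring back up, so the brush roller is wetted, then press the machine's sprung dead-man lever down to its run position, where the lever lies level and flush with the tops of the two cheeks beside it, and keep it there. Finish while still holding the lever level with the gripper; do not push it on to the bottom of its travel (that trips the stop), and leave the loose things on the bench where they are.

Things in the scene. Friction and masses are not known exactly. Their poses are not given: they have to be found in the camera images.
- machine: Grey bench machine, fixed: housing 320 wide, 170 deep, 70 mm high, with a brass brush roller on top (138 mm above the bench). Origin on the bench, middle of its front face (robot side); x points away from the robot, y along the roller to the left, z up. The lever block is at its right end (y = -215 mm). Loose things around it stand up to 91 mm high.
- lever (a joint): Dead-man lever angle in rad: 0 = released (the handle end slopes up towards the robot by 0.30 rad), grows as the handle end is pressed down. 0.30 = run position: lever level, its top flush with the tops of the two grey cheeks (82 mm above the bench). 0.50 = bottom stop. Sprung back up; at the paddle about 3 N start it, 7 N hold it level, 10 N bottom it.
- lever_pad (a point): Centre of the top of the lever's black paddle, the place to press: paddle 56 mm long, 50 mm wide, 14 mm thick, at the lever's robot-side end. It moves with the lever: about 120 mm above the bench when released, 82 mm when level, 56 mm at the bottom stop. Its x axis lies along the machine's x when released.
- lever_pivot (a point): Lever's hinge axis, 72 mm above the bench, fixed to the machine at its x = 30 mm, y = -215 mm; the hinge runs along the machine's y. The paddle's centre is 130 mm from it towards the robot, and its top surface 10 mm above the line through the hinge.
- can: Aluminium spray can, 58 mm diameter, in a screwed-down square foot 85 mm wide, in front of the machine with its nozzle towards the roller. The one with the small white nozzle cap on top, not the one with the wide domed lid. Origin on the bench under its middle. z up.
- nozzle (a joint): Travel of the nozzle cap in m: 0 = up, 0.007 = fully down. Sprung: about 3 N to start it, about 9 N fully down; springs up by itself when let go.
- nozzle_top (a point): Centre of the top face of the white nozzle cap (28 mm diameter, 20 mm high), 165 mm above the bench when up; press straight down here.
- spare_can: The other can of the same size, closed with a wide white domed lid, 168 mm high to its top, fixed about 120 mm beside the spray can, on either side of it. Not needed. Origin on the bench under its middle.
- bolt_tall: Loose big hexagon bolt standing on its head, 91 mm high, 37 mm head. Origin under its middle.
- nut_big: Loose hexagon nut lying flat, 46 mm across flats, 24 mm high. Origin under its middle.
- bolt_short: Loose coppery bolt standing on its head, 53 mm high. Origin under its middle.
- wrench: Loose wrench lying flat, 200 mm long, along its x. Origin under its middle.
- bolt_bin: Loose open blue bin of bolts, 130 x 100 x 55 mm. Origin under its middle.
- mug: Loose white mug, 80 mm diameter, 90 mm high. Origin under its middle.
Not all that is in view belongs to the job. What is shaped like the can but orange or turquoise is not meant.

How it is judged (in metres and radians):
On the way, in this order (a step that is already met when the one before it is completed fails the run):
1. the nozzle cap is pressed down (value of joint nozzle above 0.005 m), for 0.1 s.
2. the nozzle cap has sprung back up (value of joint nozzle below 0.0015 m), for 0.1 s.
3. the lever is held level by the robot (value of joint lever between 0.21 and 0.39 rad and contact force between any of the fingers, the arm and lever above 2 N), for 1 s.
At the end, for the whole second after the job is handed in: The robot presses on the lever with more than 2 N and holds it at rest between 0.21 and 0.39 rad (level within 0.09 rad, about 12 mm at the paddle), and the nozzle cap is up (within 1.5 mm) (all of step 3 and velocity of joint lever between -0.1 and 0.1 rad/s and value of joint nozzle below 0.0015 m); the arm keeps its last pose, push and grip.
It fails at once if the lever is pushed on to the bottom of its travel (beyond 0.45 rad) (value of joint lever above 0.45 rad).
It fails at once if a loose thing on the bench is moved by more than 20 mm or tipped over (distance of any of bolt_tall, nut_big, bolt_short, wrench, bolt_bin, mug from where it was at the start of the episode above 0.02 m or angle between any of bolt_tall, nut_big, bolt_short, wrench, bolt_bin, mug's own z axis and vertical above 0.5 rad).
It also fails if it takes over 42 s, if anything falls off the work surface, if the arm or the gripper's body presses on something with over 40 N, if the wrist force passes 120 N, or if a joint passes its speed limit or range.

## Robot

A 6-joint arm with a two-finger parallel gripper is mounted at the origin on the work surface. World frame = base frame: x ahead of the robot, y to its left, z up, the work surface at z = 0. Lengths are in m, angles in degrees, forces in N, time in s.
With the tool pointing down it reaches from about 0.325 to 0.85 m from the base axis. Payload 15.5 kg.
Tool frame: the origin (TCP) lies midway between the tips of the shut fingers; the grasp point (between the pads) lies 19 mm behind it; y points along the fingers, x is the direction in which the jaws open and shut, and the axes are right-handed (so a half turn about y gives the same grasp; the last joint's range is limited). The gripper opens to 91 mm and grips with 3 to 60 N. Pads are 32 mm wide; open, the fingers measure 118 mm over their backs; the gripper's body (76 mm by 178 mm) begins 60 mm behind the grasp point.
Start: joints at [-5.472, 28.281, 77.091, -0, 74.628, -5.472], TCP at [0.625, 0, 0.214] pointing down, gripper open.
Joint ranges: [-166.48, 166.48], [-47.26, 123.95], [12.59, 153.08], [-70.14, 250.14], [6.76, 159.57], [-176.63, 176.63]. Speed limits (degrees/s): [108.29, 108.29, 147.25, 172.46, 172.46, 172.46].

## Interface

Orientations are given as a 3x3 rotation matrix whose columns are the frame's x, y, z axes.
In Python, from bench import ctrl gives the robot as it stands. The module is installed in compiled form; this text tells all that it offers. Calls block until the motion is done:
- ctrl.goto(position, orientation): joint-space move of the TCP to a pose.
- ctrl.move_l(position, vel=0.15, ori=None, contact_N=None): straight line of the TCP; ori=None keeps the orientation; vel is the mean speed in m/s. With contact_N (N) it stops when the force on the tool has changed by that much, and returns True; else False.
- ctrl.movej(angles): joint-space move.
- ctrl.command_gripper(opening): opening from 0.0 (shut) to 1.0 (fully open); the grip force is fixed at half the most; returns when the fingers have stopped.
- ctrl.sleep(seconds).
- ctrl.ik(position, orientation): joint angles nearest the present ones, or None.
- ctrl.read_camera(name): name is "scene" or "side" or "wrist"; returns the picture (384x512x3 uint8, blue, green, red); there is no depth.
- ctrl.camera_params(name): a dict with "fx", "fy", "cx", "cy" (pixels), "pose" (4x4, takes a point from camera to world coordinates); the wrist camera has in their place "T_tool_cam" (4x4, takes a point from camera to tool coordinates, whose origin is the TCP and whose axes are the tool frame's). Camera axes: x right, y up, looking along -z (the intrinsics and any distortion apply to the point x, -y, -z); pixel columns grow to the right and rows downward; lengths in m; the calibration is good to about 2 mm. A picture is of the moment at which its call begins: read the wrist's pose just before it. camera_params takes no time and is no camera call.
A pose or a line that the arm cannot do raises ctrl.MotionError and nothing moves.
- ctrl.sign_off(): hands the job in, once; it reports no verdict.
Readings, each from a call of its own:
- ctrl.current_t(): time.
- ctrl.current_q(): joint angles.
- ctrl.current_dq(): joint speeds.
- ctrl.current_effort(): joint torques, N m.
- ctrl.current_tool_pos(): TCP position.
- ctrl.current_eef_rot(): TCP orientation.
- ctrl.current_contact_force(): force on the tool from outside, world axes, zero at the start.
- ctrl.current_wrist_torque(): the same for the moment, N m.
- ctrl.current_grip_width(): opening from 0.0 (shut) to 1.0 (fully open).
Only numpy, scipy, OpenCV 4.12 (cv2) and the standard library are available. Lean on these libraries where they do the work, as an engineer would, in place of code of your own. Each camera call takes 0.05 s, during which the arm holds its last target.

## Working session

There is one attempt and no reset: what is moved stays moved. The work goes in short steps, each a Python script; the robot and the scene stay as the last script left them, time stands still between calls to the robot, and variables do not carry over. Pictures are saved under pics/ and viewed, and the job is handed in when it is done.

```bash
mkdir -p pics; python3 - <<'E'
from bench import ctrl
import cv2,numpy as np
np.set_printoptions(precision=4,suppress=True)
for n in ["scene","side","wrist"]:
    cv2.imwrite(f"pics/{n}0.png",ctrl.read_camera(n)); print(n,ctrl.camera_params(n))
print(ctrl.current_t(),ctrl.current_tool_pos(),ctrl.current_eef_rot())
E
```

```text
scene {'fx': 401.53041205508805, 'fy': 401.53041205508805, 'cx': 251.68835410205065, 'cy': 187.8839617844113, 'pose': array([[ 0.4808, -0.7378,  0.4737,  0.9777],
       [ 0.8767,  0.3969, -0.2718, -0.2634],
       [ 0.0125,  0.546 ,  0.8377,  0.9451],
       [ 0.    ,  0.    ,  0.    ,  1.    ]])}
side {'fx': 447.8130496014265, 'fy': 447.8130496014265, 'cx': 255.78722816214668, 'cy': 188.45736736961126, 'pose': array([[ 0.9665,  0.1752, -0.1877,  0.2774],
       [-0.2567,  0.6605, -0.7056, -0.8112],
       [ 0.0004,  0.7301,  0.6834,  0.9187],
       [ 0.    ,  0.    ,  0.    ,  1.    ]])}
wrist {'fx': 278.281952175763, 'fy': 278.281952175763, 'cx': 256.11795579567917, 'cy': 185.89566588841006, 'T_tool_cam': array([[ 1.    , -0.0008, -0.0006, -0.0004],
       [-0.0004,  0.2521, -0.9677, -0.1705],
       [ 0.001 ,  0.9677,  0.2521,  0.072 ],
       [ 0.    ,  0.    ,  0.    ,  1.    ]])}
0.15 [0.6247 0.     0.2135] [[ 1.     -0.0009 -0.    ]
 [ 0.      0.0001  1.    ]
 [-0.0009 -1.      0.0001]]
```

View pics/scene0.png

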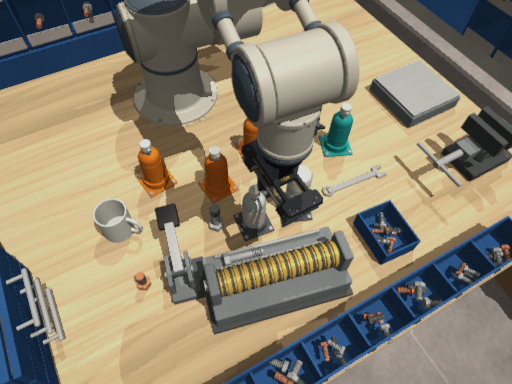

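View pics/side0.png

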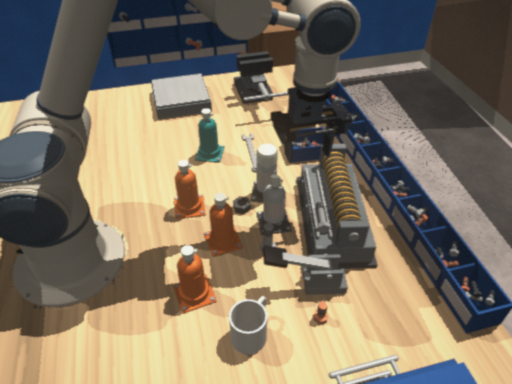

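View pics/wrist0.png

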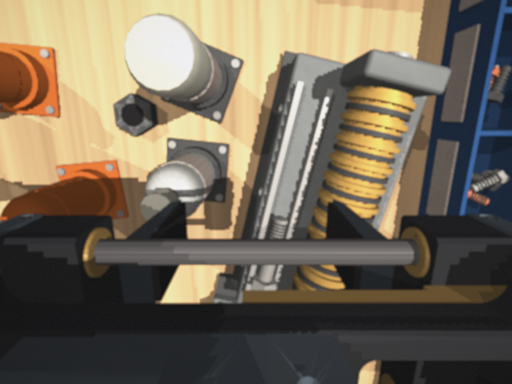

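```bash
python3 - <<'E'
from bench import ctrl
import cv2,numpy as np,json
R=np.array([[1,0,0],[0,0,1],[0,-1,0.]])
ctrl.goto([0.42,0.0,0.42],R)
print(ctrl.current_t())
p=ctrl.current_tool_pos();Rt=ctrl.current_eef_rot()
np.savez('w1.npz',p=p,R=Rt)
for n in ["wrist","scene","side"]:
    im=ctrl.read_camera(n);cv2.imwrite(f"pics/{n}1.png",im)
    cv2.imwrite(f"pics/{n}1b.png",cv2.resize(im,(800,600),interpolation=cv2.INTER_CUBIC))
print(ctrl.current_t(),p)
E
```

```text
1.2667
1.4167 [ 4.20500765e-01 -5.97654523e-05  4.19141886e-01]
```

View pics/wrist1b.png

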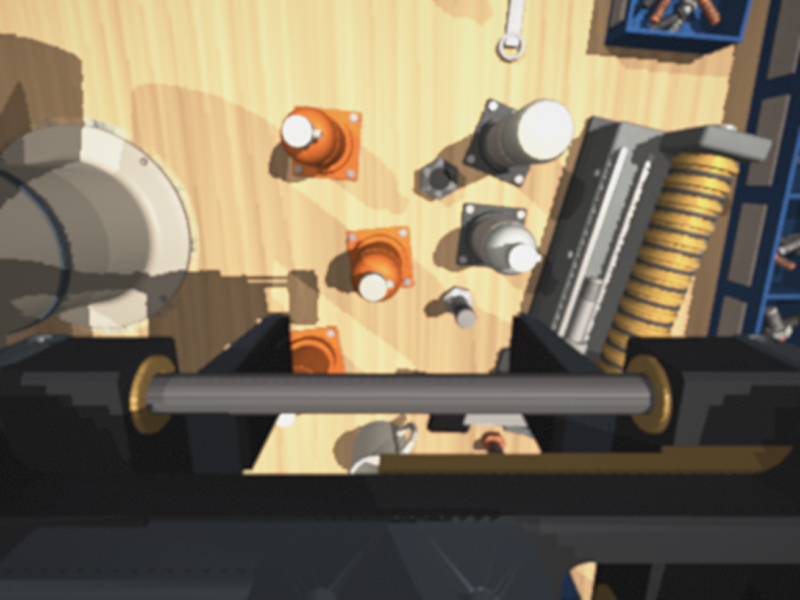

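View pics/scene1b.png

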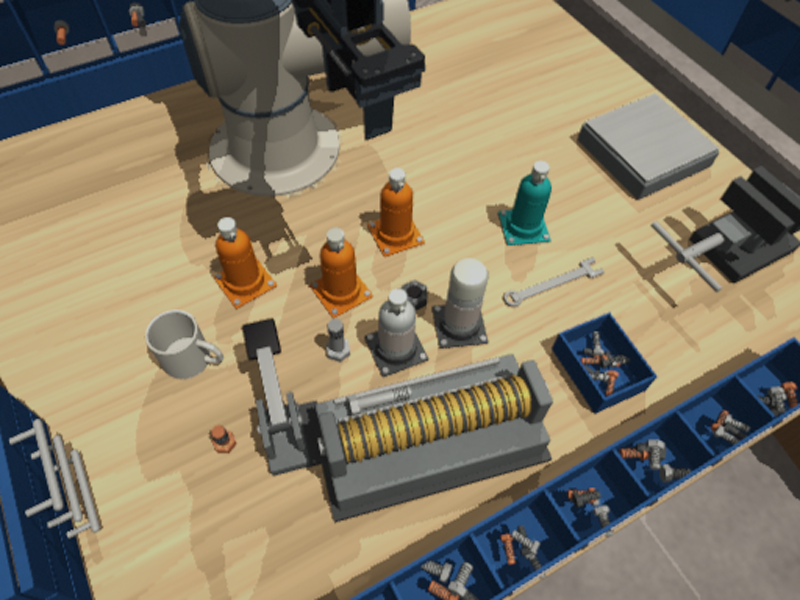

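View pics/side1b.png

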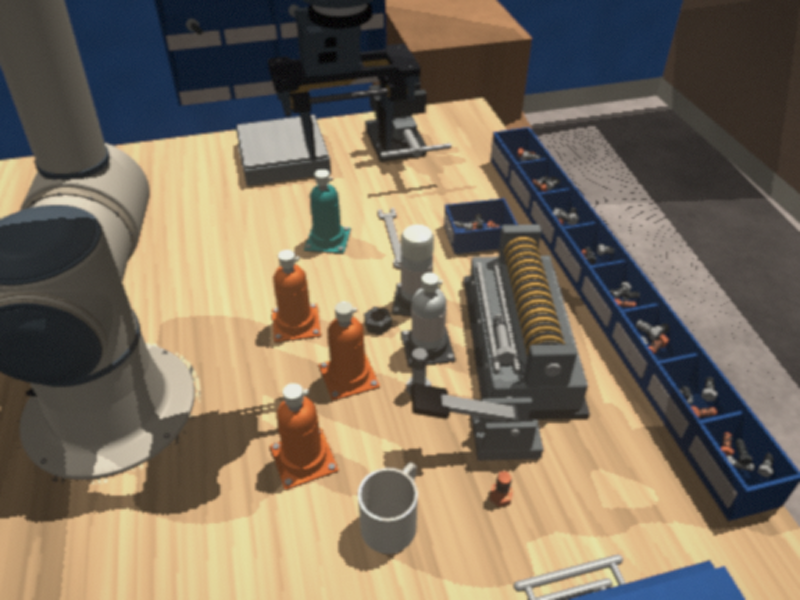

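Scene picture (800x600 enlargement): the orange cans, with caps at (228,228), (335,240) and (397,180), and the turquoise one at (540,170) are excluded. The silver can with the wide domed lid at (468,272) is the spare. The silver can with the small cap at (398,298) fits, standing in front of the machine. The lever's black paddle is at (262,337). Next I enlarge to confirm.

```bash
python3 - <<'E'
import cv2,numpy as np
def crop(n,x,y,w,h,s):
    im=cv2.imread(f"pics/{n}1.png")[y:y+h,x:x+w]
    im=cv2.resize(im,None,fx=s,fy=s,interpolation=cv2.INTER_CUBIC)
    for k in range(0,w,10): cv2.putText(im,str(x+k),(k*s,8),0,.3,(0,0,255),1);im[:5 if k%10 else 12,k*s]=(0,0,255)
    for k in range(0,h,10): cv2.putText(im,str(y+k),(0,k*s+4),0,.3,(0,0,255),1)
    return im
a=crop("scene",150,170,160,100,5);b=crop("side",250,140,110,150,4);c=crop("wrist",285,120,110,90,7)
for n,i in zip(["sc","sd","wr"],[a,b,c]): cv2.imwrite(f"pics/crop_{n}.png",i)
E
```

```text
(no output)
```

View pics/crop_sc.png

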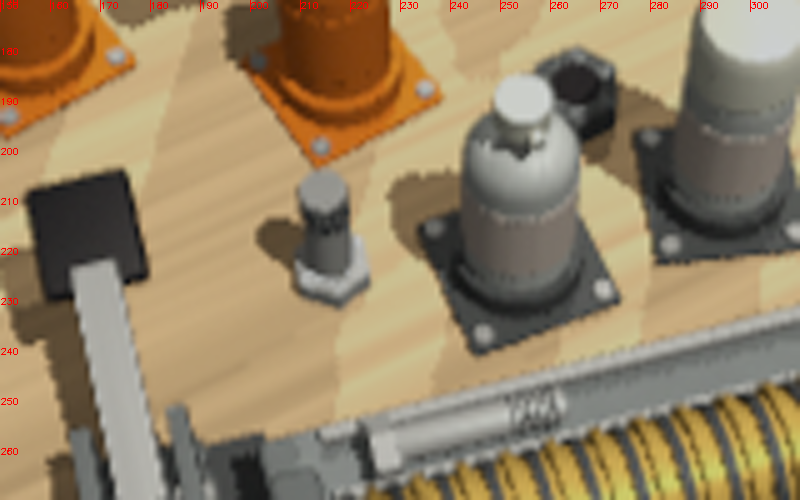

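View pics/crop_sd.png

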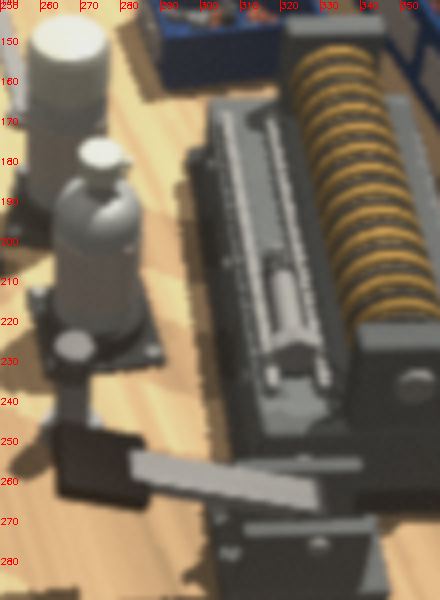

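View pics/crop_wr.png

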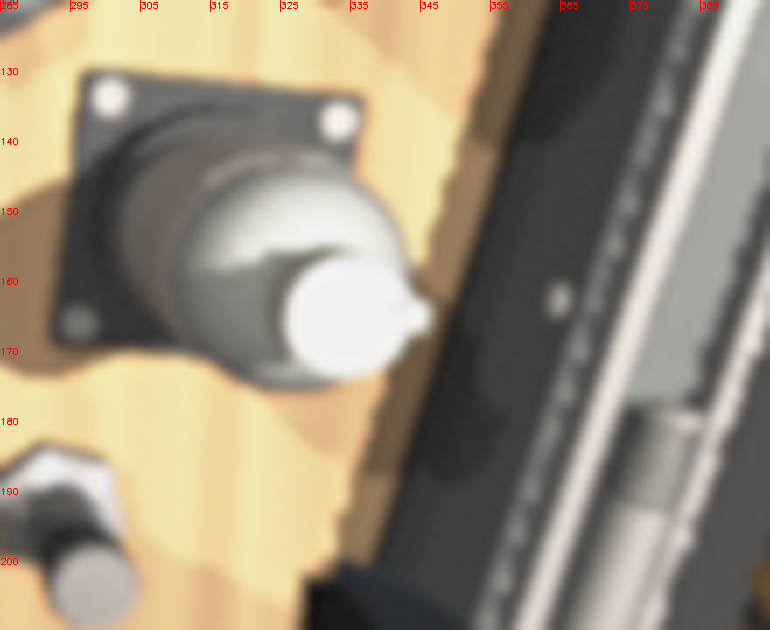

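```bash
cat > h.py <<'E'
from bench import ctrl
import numpy as np
w=np.load('w1.npz')
def cam(n):
    P=ctrl.camera_params(n)
    if n=="wrist":
        T=np.eye(4);T[:3,:3]=w['R'];T[:3,3]=w['p'];return P,T@P['T_tool_cam']
    return P,P['pose']
def ray(n,uv):
    P,T=cam(n);d=np.array([(uv[0]-P['cx'])/P['fx'],-(uv[1]-P['cy'])/P['fy'],-1])
    d=T[:3,:3]@d;return T[:3,3],d/np.linalg.norm(d)
def atz(n,uv,z):
    o,d=ray(n,uv);return o+d*(z-o[2])/d[2]
def tri(obs):
    A=0;b=0;rs=[ray(*o) for o in obs]
    for o,d in rs: M=np.eye(3)-np.outer(d,d);A=A+M;b=b+M@o
    x=np.linalg.solve(A,b);return x,[np.linalg.norm((np.eye(3)-np.outer(d,d))@(x-o)) for o,d in rs]
def proj(n,X):
    P,T=cam(n);c=np.linalg.inv(T)@np.r_[X,1];return P['cx']+P['fx']*c[0]/-c[2],P['cy']-P['fy']*c[1]/-c[2]
E
python3 - <<'E'
from h import *
np.set_printoptions(precision=4,suppress=True)
ob=[("scene",(254.4,189.4)),("side",(275.2,178)),("wrist",(334.3,165.1))]
print("nozzle",tri(ob))
for o in ob: print(o[0],atz(*o,.165))
print("bolt top",[atz("scene",(214.6,208),.091),atz("side",(268.5,226.5),.091),atz("wrist",(298,203.5),.091)])
# machine foot/yaw : paddle corners
for c in [(28,190),(125,170),(147,278),(52,300)]: print("pad",atz("scene",(150+c[0]/5,170+c[1]/5),.12))
print("padc",atz("scene",(167.6,217),.12))
for c in [(62,425),(145,437),(148,510),(58,495)]: print("padside",atz("side",(250+c[0]/4,140+c[1]/4),.12))
E
```

```text
nozzle (array([ 0.542 , -0.0059,  0.1627]), [np.float64(0.0001853191138700101), np.float64(0.0004933649591536924), np.float64(0.000414793060859331)])
scene [ 0.5431 -0.0068  0.165 ]
side [ 0.5417 -0.0083  0.165 ]
wrist [ 0.541  -0.0053  0.165 ]
bolt top [array([ 0.5032, -0.0948,  0.091 ]), array([ 0.4998, -0.0981,  0.091 ]), array([ 0.4989, -0.0921,  0.091 ])]
pad [ 0.4531 -0.2234  0.12  ]
pad [ 0.4646 -0.1788  0.12  ]
pad [ 0.5231 -0.1924  0.12  ]
pad [ 0.5129 -0.2351  0.12  ]
padc [ 0.4891 -0.2077  0.12  ]
padside [ 0.4685 -0.1798  0.12  ]
padside [ 0.5118 -0.2004  0.12  ]
padside [ 0.4978 -0.2496  0.12  ]
padside [ 0.4528 -0.2271  0.12  ]
```

```bash
cat >> h.py <<'E'
def mach(m,p):
    c,s=np.cos(m[2]),np.sin(m[2]);return np.array([m[0]+c*p[0]-s*p[1],m[1]+s*p[0]+c*p[1],p[2]])
def pad(m,th,s,y,h=.010):
    a=.3-th;return mach(m,(.030-s*np.cos(a)+h*np.sin(a),-.215+y,.072+s*np.sin(a)+h*np.cos(a)))
E
python3 - <<'E'
from h import *
import cv2
from scipy.optimize import least_squares
np.set_printoptions(precision=4,suppress=True)
px=[(150+c[0]/5,170+c[1]/5) for c in [(28,190),(125,170),(147,278),(52,300)]]
loc=[(.158,-.025),(.158,.025),(.102,.025),(.102,-.025)]
# side top-face: far left/top corners robot-side(+y), machine-side(+y)
sx=[(250+62/4,140+425/4),(250+145/4,140+437/4)]
sl=[(.158,.025),(.102,.025)]
f=lambda m:np.concatenate([np.subtract(proj("scene",pad(m,0,*l)),p) for l,p in zip(loc,px)]+[np.subtract(proj("side",pad(m,0,*l)),p) for l,p in zip(sl,sx)])
r=least_squares(f,[.6,0,-.25],loss='soft_l1');m=r.x
print(m,np.degrees(m[2]),r.fun)
np.save('m.npy',m)
print("pad0",pad(m,0,.13,0),"padlevel",pad(m,.3,.13,0),"pivot",mach(m,(.03,-.215,.072)))
for n in ["scene","side","wrist"]:
    im=cv2.imread(f"pics/{n}1.png");s=4 if n!="wrist" else 2
    im=cv2.resize(im,None,fx=s,fy=s,interpolation=cv2.INTER_CUBIC)
    P=lambda X:tuple(int(round(v*s)) for v in proj(n,X))
    L=[pad(m,0,*l) for l in loc];B=[mach(m,(x,y,.07)) for x,y in[(0,-.16),(0,.16),(.17,.16),(.17,-.16)]]
    F=[mach(m,(x,y,.0)) for x,y in[(0,-.16),(0,.16),(.17,.16),(.17,-.16)]]
    for Q,c in((L,(0,0,255)),(B,(0,255,0)),(F,(255,255,0))):
        for i in range(4): cv2.line(im,P(Q[i]),P(Q[(i+1)%4]),c,1)
    pts=np.array([P(q) for q in L+B]);
    if n=="wrist": o=im[:600,224:]
    else:
        a=pts.min(0)-30;a=np.maximum(a,0);o=im[a[1]:a[1]+600,a[0]:a[0]+800]
    cv2.imwrite(f"pics/ov_{n}.png",o)
E
```

```text
[ 0.6255 -0.0207 -0.2311] -13.239340551575523 [-1.8125 -0.2328 -0.0275 -0.9931  0.4635  0.1037 -2.0034  0.7275 -0.6448
 -2.5915  1.6427 -1.471 ]
pad0 [ 0.4875 -0.2091  0.12  ] padlevel [ 0.479  -0.2071  0.082 ] pivot [ 0.6055 -0.2368  0.072 ]
```

View pics/ov_scene.png

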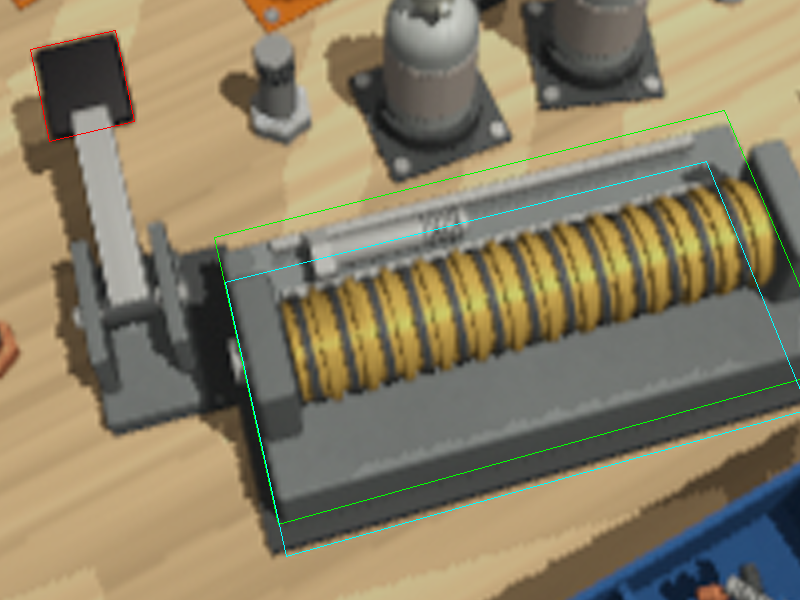

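View pics/ov_side.png

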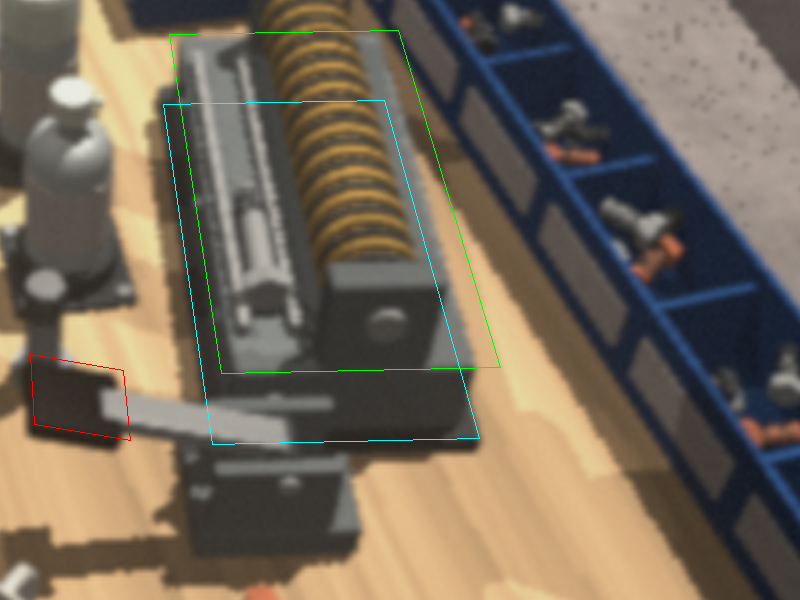

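View pics/ov_wrist.png

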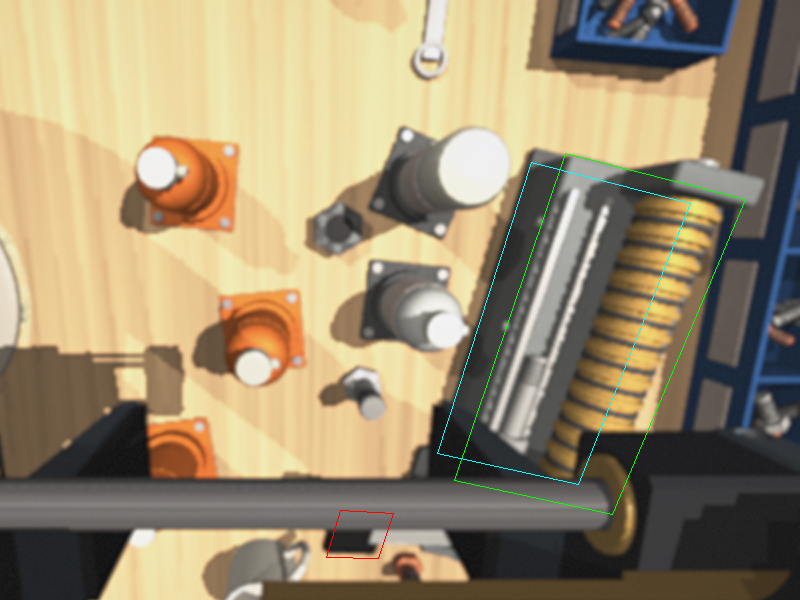

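```bash
python3 - <<'E'
from h import *
import cv2
from scipy.optimize import least_squares
np.set_printoptions(precision=4,suppress=True)
m=np.load('m.npy')
loc=[(.158,-.025),(.158,.025),(.102,.025),(.102,-.025)]
off={'wrist':(224,0,2)}
for n in["scene","side"]:
    X=[pad(m,0,*l) for l in loc]+[mach(m,(x,y,.07)) for x,y in[(0,-.16),(0,.16),(.17,.16),(.17,-.16)]]
    a=np.maximum(np.array([[int(round(v*4)) for v in proj(n,q)] for q in X]).min(0)-30,0);off[n]=(a[0],a[1],4)
U=lambda n,u,v:((u+off[n][0])/off[n][2],(v+off[n][1])/off[n][2])
obs=[("scene",(.17,-.16),U("scene",272,552)),("side",(.17,-.16),U("side",475,447)),("side",(0,.16),U("side",158,90)),("wrist",(0,.16),U("wrist",533,150))]
for n,q,uv in obs: print(n,q,atz(n,uv,0),mach(m,(*q,0)))
pobs=[("scene",l,U("scene",*c)) for l,c in zip(loc,[(35,50),(116,33),(133,120),(52,139)])]+[("side",loc[1],U("side",33,360)),("side",loc[2],U("side",115,373)),("side",loc[0],U("side",35,425))]
def f(v):
    m=v[:3];e=v[3]
    return np.concatenate([np.subtract(proj(n,mach(m,(q[0]+np.sign(q[0]-.08)*e,q[1]+np.sign(q[1])*e,0))),uv) for n,q,uv in obs]+[np.subtract(proj(n,pad(m,0,*l)),uv) for n,l,uv in pobs])
r=least_squares(f,[*m,0],loss='soft_l1');m=r.x[:3];np.save('m.npy',m)
print(r.x,np.degrees(m[2]));print(r.fun.reshape(-1,2))
print("pad0",pad(m,0,.13,0),"level",pad(m,.3,.13,0))
E
```

```text
scene (0.17, -0.16) [ 0.7489 -0.2214  0.    ] [ 0.7544 -0.2154  0.    ]
side (0.17, -0.16) [ 0.7489 -0.2215  0.    ] [ 0.7544 -0.2154  0.    ]
side (0, 0.16) [ 0.6641  0.1516 -0.    ] [0.6622 0.1351 0.    ]
wrist (0, 0.16) [ 0.6625  0.1459 -0.    ] [0.6622 0.1351 0.    ]
[ 0.6265 -0.0209 -0.2398  0.0049] -13.736809322545787
[[ 1.1211  3.6632]
 [ 3.2234 -0.3421]
 [ 0.1738  2.5126]
 [-1.1265  2.9166]
 [-0.8235 -0.7195]
 [ 0.122  -1.0699]
 [ 0.5687 -0.0948]
 [-0.6631  0.0116]
 [-0.9479 -1.9441]
 [ 1.5916 -0.9158]
 [-0.6722 -0.6546]]
pad0 [ 0.4868 -0.2081  0.12  ] level [ 0.4783 -0.206   0.082 ]
```

The crop confirms it: the silver can with the small white cap and its nozzle facing the machine is the target. Triangulation puts the cap top at z=0.163, against 0.165 given. The paddle is at about (0.487, -0.208), and the tall bolt is clear of it. Now I press the nozzle.

```bash
python3 - <<'E'
from bench import ctrl
import cv2,numpy as np
np.set_printoptions(precision=4,suppress=True)
R=np.array([[1,0,0],[0,0,1],[0,-1,0.]])
ctrl.command_gripper(0.0)
ctrl.goto([.542,-.0065,.20],R)
ctrl.move_l([.542,-.0065,.172],vel=.08)
p0=ctrl.current_tool_pos();f0=ctrl.current_contact_force();print(ctrl.current_t(),p0,f0)
z=.172;
while z>.150:
    z-=.002
    ctrl.move_l([.542,-.0065,z],vel=.04)
    f=ctrl.current_contact_force();p=ctrl.current_tool_pos();print(round(z,4),p,f)
    if f[2]-f0[2]>13: break
ctrl.sleep(.3); print(ctrl.current_t(),ctrl.current_tool_pos(),ctrl.current_contact_force())
cv2.imwrite("pics/press_side.png",cv2.resize(ctrl.read_camera("side")[130:280,220:420],(800,600)))
E
```

```text
4.275 [ 0.5421 -0.0065  0.1725] [ 0.2313 -0.0016 -0.3299]
0.17 [ 0.5422 -0.0065  0.1703] [0.5732 0.0661 0.1926]
0.168 [ 0.5419 -0.0065  0.1679] [-0.0805 -0.0024 -0.4853]
0.166 [ 0.5419 -0.0065  0.1659] [-0.6622 -0.5373 -0.3298]
0.164 [ 0.5421 -0.0065  0.1641] [ 0.2023 -0.0285  3.7517]
0.162 [ 0.5422 -0.0065  0.1622] [-0.4073  0.6702  5.7881]
0.16 [ 0.5422 -0.0065  0.1603] [-0.6548  0.3677  7.4685]
0.158 [ 0.5422 -0.0065  0.1584] [-1.2622  0.3761  8.337 ]
0.156 [ 0.5423 -0.0065  0.158 ] [-10.2931   0.7703  38.3239]
6.575 [ 0.5423 -0.0065  0.158 ] [-10.3773   0.9351  37.6477]
```

View pics/press_side.png

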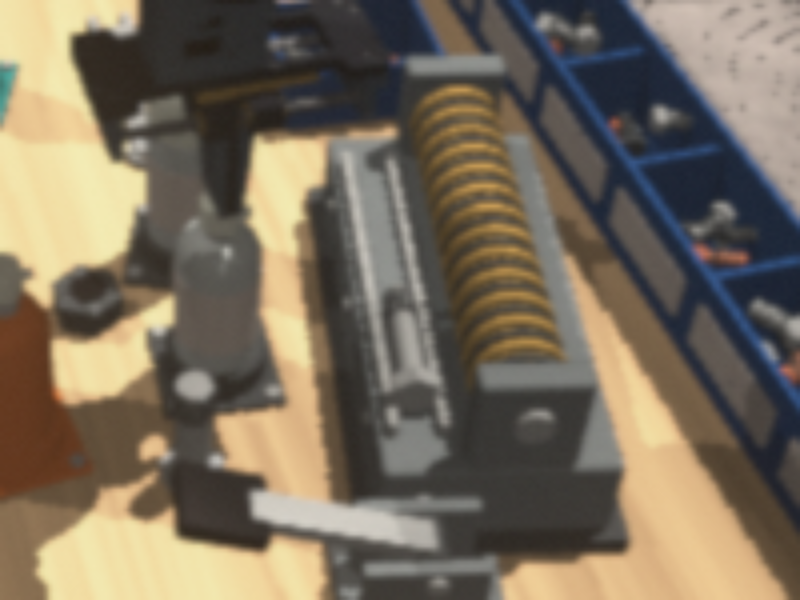

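The force profile matches the nozzle: contact at 0.165, about 8.3 N at 0.158, then a hard stop. Next I release it and approach the lever.

```bash
python3 - <<'E'
from h import *
import cv2
np.set_printoptions(precision=4,suppress=True)
m=np.load('m.npy');c,s=np.cos(m[2]),np.sin(m[2])
R=np.array([[c,-s,0],[s,c,0],[0,0,1]])@np.array([[1,0,0],[0,0,1],[0,-1,0.]])
ctrl.move_l([.542,-.0065,.215],vel=.12); ctrl.sleep(.2)
cv2.imwrite("pics/up_side.png",cv2.resize(ctrl.read_camera("side")[130:280,220:420],(800,600)))
t=(pad(m,0,.13,0)+pad(m,.3,.13,0))/2
ctrl.goto([t[0],t[1],.19],R)
ctrl.move_l([t[0],t[1],.145],vel=.1)
print(ctrl.current_t(),ctrl.current_tool_pos(),ctrl.current_contact_force(),t)
cv2.imwrite("pics/lev_side.png",cv2.resize(ctrl.read_camera("side")[200:290,240:360],(800,600)))
cv2.imwrite("pics/lev_scene.png",cv2.resize(ctrl.read_camera("scene")[150:300,130:330],(800,600)))
E
```

```text
8.9667 [ 0.483  -0.2066  0.1453] [ 0.198   0.0419 -0.2307] [ 0.4826 -0.207   0.101 ]
```

View pics/up_side.png

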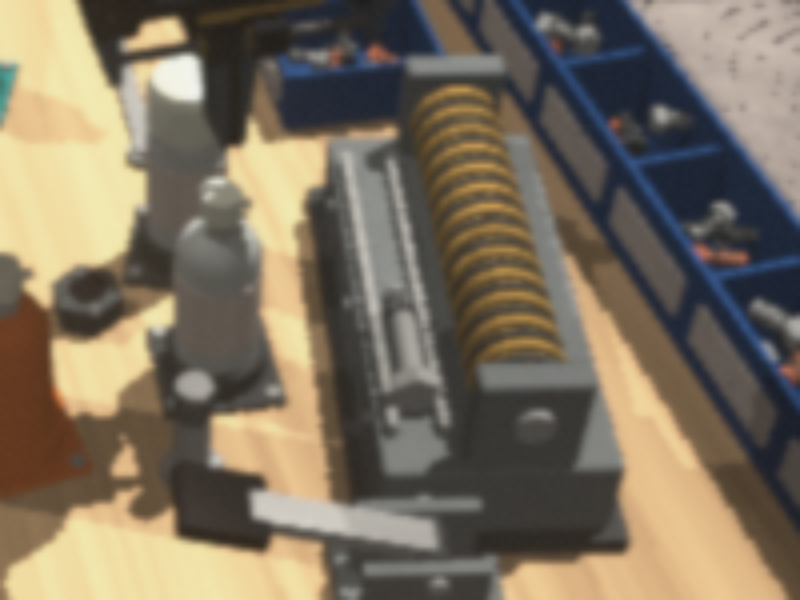

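View pics/lev_side.png

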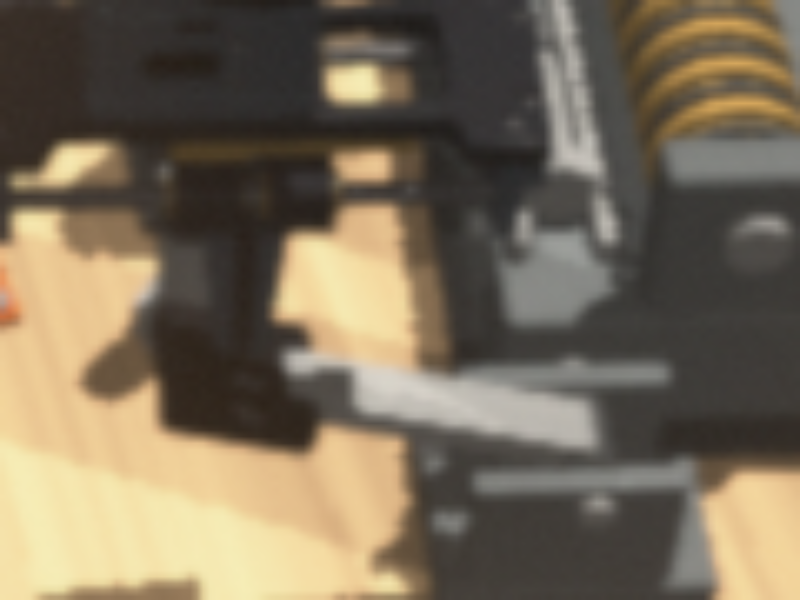

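View pics/lev_scene.png

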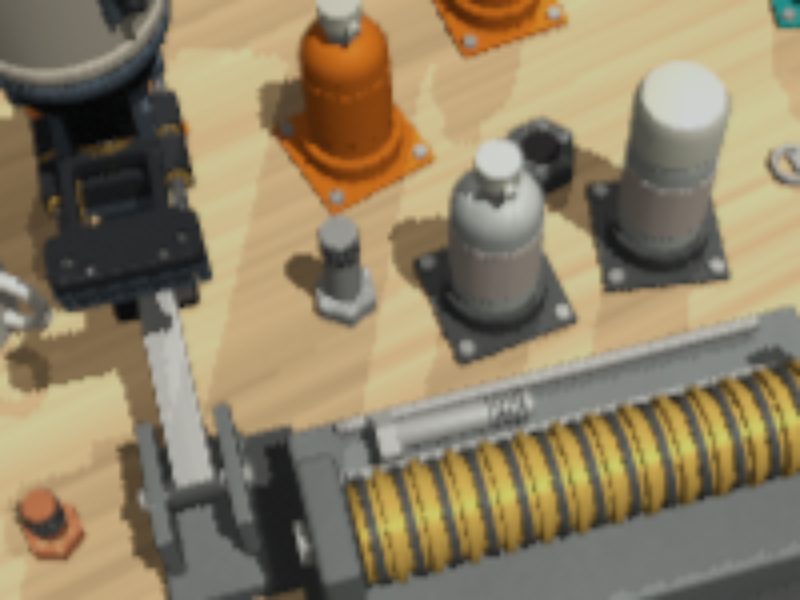

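The cap is back up at (222,190) in the crop, and the fingers are over the paddle. Now I press in small guarded steps.

```bash
python3 - <<'E'
from h import *
import cv2
np.set_printoptions(precision=4,suppress=True)
p=ctrl.current_tool_pos();x,y=.4826,-.207
for z in [.135,.128,.124,.12,.115,.11,.105,.1,.096,.092,.089,.086,.084,.082]:
    ctrl.move_l([x,y,z],vel=.04)
    f=ctrl.current_contact_force();print(z,ctrl.current_tool_pos(),f)
    if f[2]>9.0: print("stop");break
ctrl.sleep(.3);print(ctrl.current_t(),ctrl.current_tool_pos(),ctrl.current_contact_force())
for n,(a,b,c,d) in dict(side=(200,290,240,360),scene=(180,300,140,300)).items():
    cv2.imwrite(f"pics/hold_{n}.png",cv2.resize(ctrl.read_camera(n)[a:b,c:d],(800,600)))
E
```

```text
0.135 [ 0.4824 -0.2069  0.1348] [ 0.1779 -0.3906 -0.1595]
0.128 [ 0.4824 -0.2069  0.1277] [ 0.7054 -0.4904 -1.0498]
0.124 [ 0.4825 -0.2069  0.1238] [ 0.0359 -0.6602  0.233 ]
0.12 [ 0.4829 -0.2072  0.12  ] [ 0.3626 -0.5809  3.4305]
0.115 [ 0.4827 -0.2071  0.115 ] [ 0.5    -0.9736  3.6408]
0.11 [ 0.4827 -0.2071  0.1101] [ 0.738  -0.7426  4.3627]
0.105 [ 0.4826 -0.207   0.1051] [-0.855  -0.8248  5.3813]
0.1 [ 0.4826 -0.207   0.1002] [-0.857  -0.3953  5.6285]
0.096 [ 0.4826 -0.207   0.0962] [-1.1525 -0.6548  5.3694]
0.092 [ 0.4826 -0.207   0.0923] [-1.9604 -0.7706  5.842 ]
0.089 [ 0.4825 -0.207   0.0893] [-2.0498 -0.7584  6.9356]
0.086 [ 0.4824 -0.2069  0.0863] [-2.7094 -0.4622  6.4616]
0.084 [ 0.4823 -0.2069  0.0843] [-3.7549 -0.8027  6.8588]
0.082 [ 0.4823 -0.2069  0.0823] [-3.174  -0.3335  7.9306]
13.1917 [ 0.4823 -0.2069  0.0824] [-4.0908 -0.4142  7.1378]
```

View pics/hold_side.png

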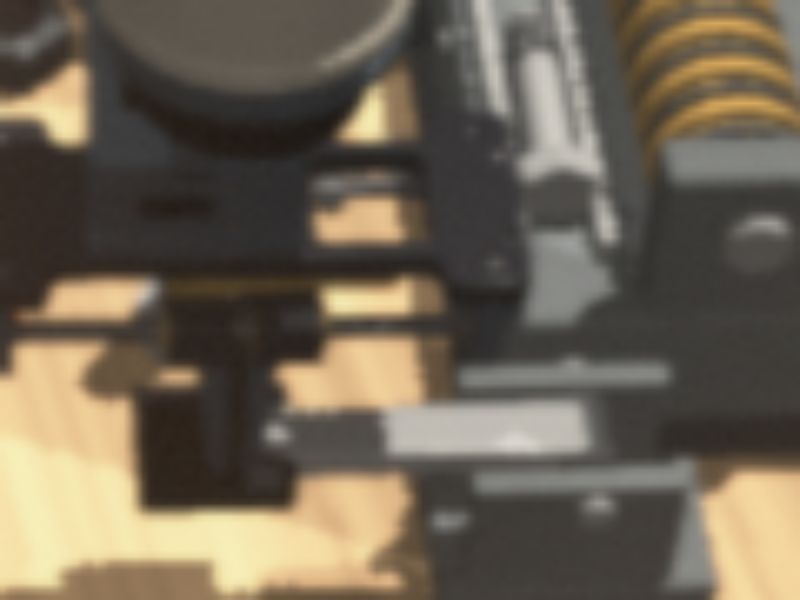

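View pics/hold_scene.png

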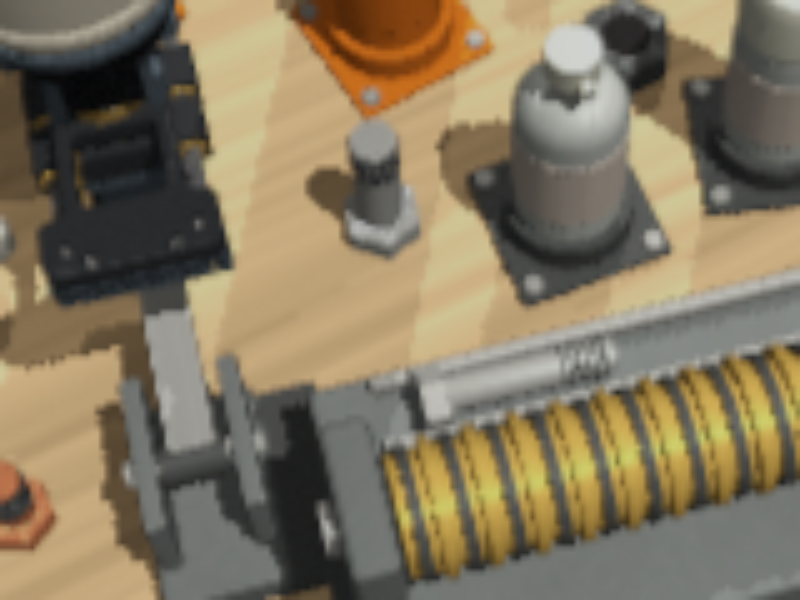

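The lever lies parallel to the cheeks, at 7 N and z=0.082. The cap is up and the bolts are still standing. I hold, then hand in.

```bash
python3 - <<'E'
from bench import ctrl
ctrl.sleep(1.5);print(ctrl.current_t(),ctrl.current_tool_pos(),ctrl.current_contact_force())
ctrl.sign_off()
E
```

```text
14.7917 [ 0.48222585 -0.20688179  0.08237662] [-4.62663112 -0.27049409  7.40705242]
the job is handed in; nothing more can be done
```

I pressed the spray can's nozzle cap fully down and let it spring back up. I then pressed the lever to level and handed the job in while still holding it, at about 14.8 s of the 42 s allowed. No verdict was reported.

- **Nozzle:** contact came at z ≈ 0.165 m, as given. The force rose to about 8 N at 0.158 m, then hit a hard stop at about 38 N when the next 2 mm step ran into it. The picture afterwards shows the cap back up.
- **Lever:** the tool held at z = 0.0824 m with about 7.4 N downward, against 82 mm and 7 N given for level. In the side picture the lever lies parallel to the cheek tops. The force never rose towards the 10 N of the bottom stop.
- **Loose things:** the tall bolt, short bolt and nut were standing in place in the last pictures. I did not check the mug, bin and wrench again at the end, but the arm touched nothing else that I could see.
- **Disagreements:** the machine pose fitted from the paddle differed from its base corners by a few millimetres. There was also a steady sideways drag of about 4 to 5 N from friction on the paddle. I judged both harmless.

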